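# Open the roof vent of the blue propagator

## Task

The cuttings in the propagator with the blue tray need air: slide the flush vent plate in its roof fully open, away from the robot the way its yellow chevrons point, by pressing a fingertip on it, then let go. Leave the vent of the orange-tray propagator as it is.

Things in the scene. Friction and masses are not known exactly. Their poses are not given: they have to be found in the camera images.
- blue_vent (a joint): Opening of the vent plate on the blue-tray propagator, m: 0 closed, 0.060 fully open, at its end stop. Starts at 0 to 0.012. The plate stays where left; about 2 N along its slide moves it, so pressing down with 6 to 12 N and moving along drags it.
- blue_plate (a point): Centre of the top face of the blue propagator's vent plate: flat, grey, two printed yellow chevrons, no handle, 70 mm along the slide x 46 mm, flush with the clear roof, 110 mm above the table; moves with the plate. x axis: slide direction, towards open (level, away from the robot, within 30 degrees); z up. Closed, it lies at the near end of a 132 x 48 mm channel, 10 mm deep, blue-edged.
- orange_vent (a joint): opening of the vent plate of the other propagator, alike but with an orange tray, in m: 0 closed, 0.060 fully open. It starts part open, 0.015 to 0.045, and is to stay so.
- orange_plate (a point): Centre of the top face of the orange propagator's vent plate; size, height, axes as for blue_plate. Each propagator is a clear case 190 mm (along the slide) x 150 mm on a tray 200 x 160 mm, the vent edged in the tray's colour, fixed to the table. They stand side by side, either one on the left, centres 0.26 m or more apart.

How it is judged:
At the end, for the whole second after the job is handed in: The vent of the blue-tray propagator is fully open (within 10 mm of its end stop) and at rest, and the vent plate of the orange-tray propagator is within 8 mm of where it started (value of joint blue_vent above 0.05 m and velocity of joint blue_vent below 0.005 m/s and distance of orange_plate from where it was at the start of the episode below 0.008 m); the robot touches nothing.
It fails at once if the vent plate of the orange-tray propagator is moved 8 mm or more (distance of orange_plate from where it was at the start of the episode above 0.008 m).
It also fails if it takes over 35 s, if anything falls off the work surface, if the arm or the gripper's body presses on something with over 40 N, if the wrist force passes 120 N, or if a joint passes its speed limit or range.

## Robot

A 6-joint arm with a two-finger parallel gripper is mounted at the origin on the work surface. World frame = base frame: x ahead of the robot, y to its left, z up, the work surface at z = 0. Lengths are in m, angles in rad, forces in N, time in s.
With the tool pointing down it reaches from about 0.375 to 0.9 m from the base axis. Payload 3.1 kg.
Tool frame: the origin (TCP) lies between the finger pads; the fingertips stand 17 mm ahead of it and the grasp point (between the pads) lies 2 mm behind it (robot.nose_length is the distance from the TCP to the fingertips, in m); z points along the fingers, y is the line along which they close (so a half turn about z gives the same grasp; the last joint's range is limited). The gripper opens to 87 mm and grips with 3 to 60 N. Pads are 19 mm wide; open, the fingers measure 117 mm over their backs; the gripper's body (75 mm by 190 mm) begins 51 mm behind the grasp point.
Start: joints at [-1.444, 0.527, 1.433, -0, 1.181, -0.178], TCP at [0.188, -0.596, 0.24] pointing down, gripper open.
Joint ranges: [-3.08, 3.08], [-0.75, 2.2], [0.22, 2.44], [-1.43, 4.57], [0, 2.65], [-2.85, 2.85]. Speed limits (rad/s): [2.79, 2.79, 3.14, 3.14, 3.14, 3.14].

## Interface

Orientations are given as a unit quaternion [x, y, z, w].
In Python, from rig import robot, cams gives the robot as it stands.
- The arm moves only by the shell command python3 -m pendant 'ROWS' [FORCE]. ROWS is JSON, a list of rows, each an object with "jaw": the opening, from 0 (shut) to 1 (fully open); "linear": the shift along the tool's x, y, z in cm, a list of three; "twist": the turn about the tool's z in degrees. A call has 1 to 12 rows; each row shifts and turns the commanded pose from where the row before left it, along the tool's axes as they then stand; what a row does not reach is not made up. A row lasts 1/12 s, in which the tool goes at most 41.7 mm and 7.16 degrees, less where a joint would pass 70% of its speed; a pose out of reach is approached as far as the arm can. A call is refused whole if a number of a shift passes 4.17 or a number of a turn 7.16, either way. A call with a gripper value outside its range is refused whole. The fingers move at their own pace and stop on an object; FORCE is the grip in N (left out, the last holds). Time passes only in rows, so rows that do not move let the fingers close. It gives the time, the measured TCP pose, the force, the opening and the grip force at its end, in the units of the state.
- robot.get_obs(): the state, without advancing time (a new reading comes with each control period).
- cams.camera(name): name is "side" or "top" or "wrist"; returns a dict with "color" (400x640x3 uint8, blue, green, red), "depth" (400x640 float32, m along the optical axis (not along the pixel's ray), 0 where there is no reading), "fov_y" (degrees; the focal length in pixels is half the picture's height over the tangent of half this angle, whatever the lens; pixels are square), "cx", "cy" (the principal point, pixels), "k1" (the pictures are not rectified: a ray, as slopes to the right and down, at radius r is drawn at 1 + k1 r^2 times it, then the intrinsics apply), "view" (4x4, takes a point from world to camera coordinates). Camera axes: x right, y down, z forward; pixel columns grow to the right and rows downward; lengths in m; the calibration is good to about 2 mm. A picture is of the moment at which its call begins.
- robot.hand_in(): hands the job in; it is judged then, once.
The state is a dict: "time": time; "q": joint angles; "joint_velocities": joint speeds; "joint_torque": joint torques, N m; "position": TCP position; "tool_rot": TCP orientation; "ft_force": force on the tool from outside, world axes, zero at the start; "moment": the same for the moment, N m; "grip_width": finger opening in m; "grip_force": force on a finger pad.
Only numpy, scipy, OpenCV 4.12 (cv2) and the standard library are available. Lean on these libraries where they do the work, as an engineer would, in place of code of your own. Each camera call takes 0.05 s, during which the arm holds its last target. There are 200 camera calls.

## Working session

There is one attempt and no reset: what is moved stays moved. The work goes in short steps, Python scripts to look and compute and a shell command to move; the robot and the scene stay as the last step left them, time stands still between calls to the robot, and variables do not carry over. Pictures are saved under pics/ and viewed, at most 10 in all, crops included, and the job is handed in when it is done.

```bash
mkdir -p pics; ls
python3 - <<'E'
from rig import robot,cams
import cv2,numpy as np
for n in("top","side"):
    c=cams.camera(n); cv2.imwrite(f"pics/{n}.png",c["color"]); np.savez(f"pics/{n}.npz",**c)
    print(n,c["fov_y"],c["cx"],c["cy"],c["k1"],np.round(c["view"],3).tolist())
o=robot.get_obs(); print({k:np.round(v,3) for k,v in o.items()})
E
```

```text
pics
top 43.94512839042184 320.5721814660738 197.7635330801874 -0.0679233530724822 [[0.024, -0.999, 0.023, -0.033], [-0.993, -0.026, -0.116, 0.524], [0.117, -0.02, -0.993, 0.975], [0.0, 0.0, 0.0, 1.0]]
side 57.177755713624464 322.4587063416803 199.04529340780914 -0.06258370045038165 [[-0.942, -0.336, -0.004, 0.471], [-0.246, 0.698, -0.673, 0.239], [0.228, -0.633, -0.74, 0.73], [0.0, 0.0, 0.0, 1.0]]
{'time': np.float64(0.1), 'q': array([-1.444,  0.528,  1.434, -0.   ,  1.181, -0.178]), 'joint_velocities': array([ 0.   , -0.001, -0.002,  0.001,  0.   , -0.001]), 'joint_torque': array([ -0.   , -44.099, -17.715,   0.063,   0.053,  -0.   ]), 'position': array([ 0.188, -0.596,  0.239]), 'tool_rot': array([ 0.988,  0.152,  0.   , -0.001]), 'ft_force': array([-0.183,  0.302, -0.211]), 'moment': array([-0.006, -0.013,  0.039]), 'grip_force': np.float64(0.0), 'grip_width': np.float64(0.087)}
```

View pics/top.png

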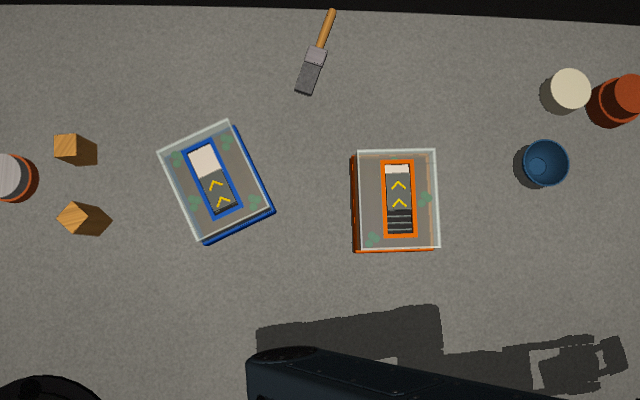

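The top view shows the blue frame around (212,180) with chevrons at (217,193), pointing up and to the left. The orange propagator is at (398,198).

```bash
cat > h.py <<'E'
import cv2,numpy as np
def ray(c,px,z):
    f=200/np.tan(np.radians(float(c["fov_y"]))/2); px=np.atleast_2d(px).astype(float)
    d=(px-[float(c["cx"]),float(c["cy"])])/f; u=d.copy()
    for _ in range(20): u=d/(1+float(c["k1"])*(u**2).sum(1,keepdims=True))
    V=c["view"]; R=V[:3,:3]; o=-R.T@V[:3,3]; w=np.c_[u,np.ones(len(u))]@R
    return o+w*((z-o[2])/w[:,2])[:,None]
E
python3 - <<'E'
from h import *
c=np.load("pics/top.npz"); hsv=cv2.cvtColor(c["color"],cv2.COLOR_BGR2HSV)
for n,lo,hi,box in(("blue",(105,150,60),(125,255,255),(140,100,290,260)),("orange",(5,190,120),(17,255,255),(340,140,450,260))):
    x0,y0,x1,y1=box; roi=np.zeros((400,640),np.uint8); roi[y0:y1,x0:x1]=255
    m=cv2.inRange(hsv,lo,hi)&roi
    cs=cv2.findContours(m,cv2.RETR_EXTERNAL,cv2.CHAIN_APPROX_NONE)[0]
    for k in cs:
        if cv2.contourArea(cv2.convexHull(k))<300: continue
        P=ray(c,k[:,0],.11)[:,:2]; r=cv2.minAreaRect((P*1000).astype(np.float32)); print(n,k[:,0].mean(0),np.round(r[0]),np.round(r[1]),r[2],np.round(cv2.boxPoints(r)).tolist())
    y=cv2.inRange(hsv,(22,120,120),(35,255,255))&roi
    P=ray(c,np.argwhere(y)[:,::-1],.11); r=cv2.minAreaRect((P[:,:2]*1000).astype(np.float32)); print("chev",len(P),P.mean(0),r)
im=cv2.resize(c["color"][110:255,140:290],None,fx=4,fy=4,interpolation=2); cv2.imwrite("pics/b.png",im)
E
```

```text
blue [211.79695431 178.71573604] [547. 187.] [148.  63.] 27.478134155273438 [[467.0, 181.0], [496.0, 125.0], [627.0, 193.0], [598.0, 249.0]]
blue [245.98095238 195.25079365] [536. 172.] [184. 147.] 27.123964309692383 [[421.0, 195.0], [488.0, 65.0], [652.0, 149.0], [585.0, 279.0]]
chev 110 [0.5205482  0.17423301 0.11      ] ((521.4027099609375, 174.04185485839844), (48.8422966003418, 27.369583129882812), 26.11111831665039)
orange [398.40182648 198.26027397] [ 519. -164.] [147.  64.] 3.2008705139160156 [[444.0, -137.0], [447.0, -200.0], [594.0, -192.0], [591.0, -129.0]]
chev 104 [ 0.52665898 -0.16392327  0.11      ] ((527.5792846679688, -164.0527801513672), (50.75092315673828, 26.646867752075195), 3.5699074268341064)
```

View pics/b.png

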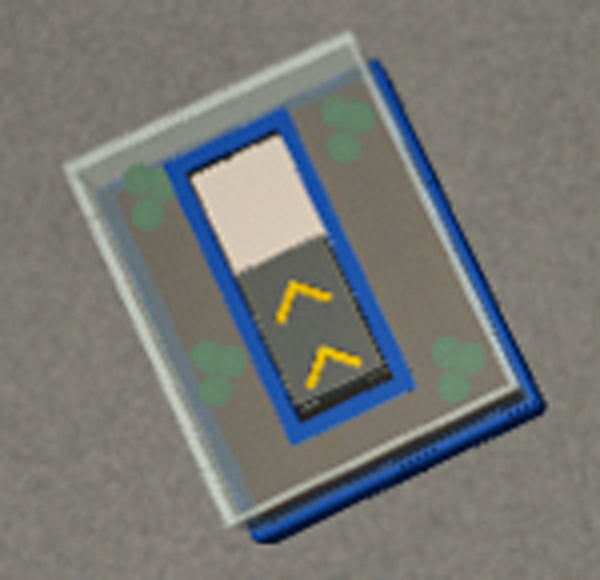

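The blue frame centre is about (0.547, 0.187) at 27.3°. The plate is open about 8 mm, so its centre is near (0.527, 0.176). I'll shut the jaws, align the tool x axis with the slide, and travel high.

```bash
python3 -m pendant '[{"jaw":0,"linear":[0,0,0],"twist":-5},{"jaw":0,"linear":[0,0,0],"twist":-5},{"jaw":0,"linear":[2.7,-2.2,0],"twist":0},{"jaw":0,"linear":[2.7,-2.2,0],"twist":0},{"jaw":0,"linear":[2.7,-2.2,0],"twist":0},{"jaw":0,"linear":[2.7,-2.2,0],"twist":0},{"jaw":0,"linear":[2.7,-2.2,0],"twist":0},{"jaw":0,"linear":[2.7,-2.2,0],"twist":0},{"jaw":0,"linear":[2.7,-2.2,0],"twist":0},{"jaw":0,"linear":[2.7,-2.2,0],"twist":0},{"jaw":0,"linear":[2.7,-2.2,0],"twist":0},{"jaw":0,"linear":[2.7,-2.2,0],"twist":0}]' 10
python3 -m pendant '[{"jaw":0,"linear":[2.7,-2.2,0],"twist":0},{"jaw":0,"linear":[2.7,-2.2,0],"twist":0},{"jaw":0,"linear":[2.7,-2.2,0],"twist":0},{"jaw":0,"linear":[2.7,-2.2,0],"twist":0},{"jaw":0,"linear":[2.7,-2.2,0],"twist":0},{"jaw":0,"linear":[2.7,-2.2,0],"twist":0},{"jaw":0,"linear":[2.7,-2.2,0],"twist":0},{"jaw":0,"linear":[2.7,-2.2,0],"twist":0},{"jaw":0,"linear":[2.7,-2.2,0],"twist":0},{"jaw":0,"linear":[2.7,-2.2,0],"twist":0},{"jaw":0,"linear":[2.7,-2.2,0],"twist":0},{"jaw":0,"linear":[2.7,-2.2,0],"twist":0}]'
python3 -m pendant '[{"jaw":0,"linear":[0,0,0],"twist":0},{"jaw":0,"linear":[0,0,0],"twist":0},{"jaw":0,"linear":[0,0,0],"twist":0}]'
cat > look.py <<'E'
import sys; from h import *; from rig import robot,cams
n,tag=sys.argv[1:3]; T=np.array(eval(sys.argv[3])) if len(sys.argv)>3 else np.array([.527,.176])
c=cams.camera(n); cv2.imwrite(f"pics/{tag}.png",c["color"]); np.savez(f"pics/{tag}.npz",**c)
o=robot.get_obs(); from scipy.spatial.transform import Rotation as R
M=R.from_quat(o["tool_rot"]).as_matrix(); p=o["position"]; print(o["time"],p,"x-yaw",np.degrees(np.arctan2(M[1,0],M[0,0])),M[:,2],"F",o["ft_force"],o["grip_width"])
print("tool shift cm",100*M.T@(np.r_[T,p[2]]-p))
E
python3 look.py wrist w1
```

```text
time: 1.1
position: [0.3259, -0.2747, 0.2394]
tool_rot: [0.971, 0.237, -0.0, -0.0]
ft_force: [0.2, -1.1, -0.0]
grip_width: 0.015
grip_force: 0.0
time: 2.1
position: [0.4915, 0.1091, 0.2393]
tool_rot: [0.971, 0.238, -0.0, -0.0]
ft_force: [0.7, -0.5, 0.3]
grip_width: 0.0003
grip_force: 0.0
time: 2.35
position: [0.4906, 0.1071, 0.2391]
tool_rot: [0.971, 0.238, -0.001, 0.0]
ft_force: [0.1, -0.9, -0.1]
grip_width: 0.0007
grip_force: 0.0
2.4 [0.49058158 0.10648825 0.23915953] x-yaw 27.434924192396757 [-1.67525558e-03 -4.46963881e-04 -9.99998497e-01] F [0.23568023 0.19101826 0.70652143] 0.0007370323573294012
tool shift cm [ 6.43494212 -4.49146703 -0.00920794]
```

View pics/w1.png

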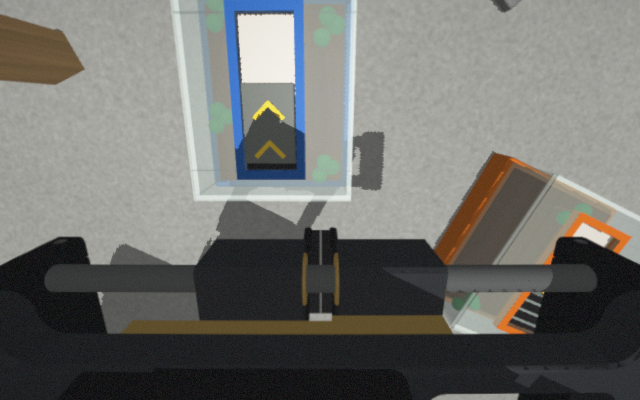

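The wrist view shows the plate spanning rows 83–164 and columns 243–297. The blue frame's inner opening runs from row 12 to row 170, and the fingers are at (320,240). I'll cast those pixels.

```bash
python3 - <<'E'
from h import *
c=np.load("pics/w1.npz")
P=ray(c,[[243,83],[296,83],[246,164],[297,164],[237,12],[295,12]],.11)[:,:2];print(P.round(4))
print(P[:4].mean(0), np.linalg.norm(P[0]-P[2]),np.linalg.norm(P[0]-P[1]))
E
python3 - <<'E'
from rig import robot
E
python3 -m pendant '[{"jaw":0,"linear":[2.2,-1.5,1.5],"twist":0},{"jaw":0,"linear":[2.2,-1.5,1.5],"twist":0},{"jaw":0,"linear":[2.0,-1.5,1.5],"twist":0},{"jaw":0,"linear":[0,0,1.5],"twist":0},{"jaw":0,"linear":[0,0,0],"twist":0},{"jaw":0,"linear":[0,0,0],"twist":0}]'
python3 look.py side s1
python3 look.py wrist w2
```

```text
[[0.5459 0.211 ]
 [0.5668 0.1707]
 [0.4826 0.1806]
 [0.5043 0.1389]
 [0.5934 0.237 ]
 [0.6149 0.1953]]
[0.52487968 0.17530832] 0.07025302455667184 0.045446170823053
time: 2.9
position: [0.5264, 0.1752, 0.1788]
tool_rot: [0.972, 0.237, -0.002, -0.0]
ft_force: [-0.2, 0.7, 1.1]
grip_width: 0.0008
grip_force: 0.0
2.95 [0.52702911 0.1752595  0.1797107 ] x-yaw 27.356404360576494 [-1.16410565e-03 -4.19154295e-04 -9.99999235e-01] F [ 0.63588212 -0.21929908  0.27665119] 0.0006295149873241589
tool shift cm [ 3.14419332e-02 -6.71066039e-02 -2.76491819e-05]
3.0 [0.5274799  0.17536318 0.18025482] x-yaw 27.353270781440155 [ 3.01123305e-04 -1.65631371e-04 -9.99999941e-01] F [ 0.28806632 -0.43919431  0.25866062] 0.0007399961507900423
tool shift cm [-1.33640780e-02 -7.86122093e-02 -2.49987399e-05]
```

View pics/s1.png

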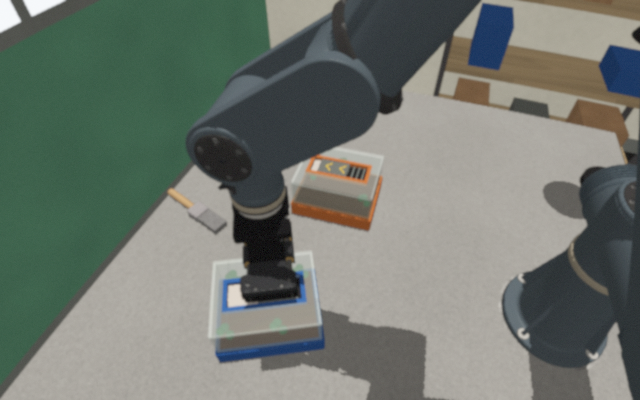

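The side view shows the closed fingertips above the blue vent at about (270,285), well clear of the orange propagator. The tool is centred on the plate, so I'll descend.

```bash
python3 -m pendant '[{"jaw":0,"linear":[0,0,1.5],"twist":0},{"jaw":0,"linear":[0,0,1.5],"twist":0},{"jaw":0,"linear":[0,0,1],"twist":0},{"jaw":0,"linear":[0,0,0.6],"twist":0},{"jaw":0,"linear":[0,0,0],"twist":0},{"jaw":0,"linear":[0,0,0],"twist":0},{"jaw":0,"linear":[0,0,0],"twist":0}]'
```

```text
time: 3.58
position: [0.5281, 0.1766, 0.1343]
tool_rot: [0.971, 0.237, 0.001, 0.0]
ft_force: [0.7, 1.1, 0.7]
grip_width: 0.0009
grip_force: 0.0
```

```bash
python3 -m pendant '[{"jaw":0,"linear":[0,0,0.2],"twist":0},{"jaw":0,"linear":[0,0,0.2],"twist":0},{"jaw":0,"linear":[0,0,0.2],"twist":0},{"jaw":0,"linear":[0,0,0],"twist":0},{"jaw":0,"linear":[0,0,0],"twist":0}]'
```

```text
time: 4.0
position: [0.5274, 0.1767, 0.1275]
tool_rot: [0.971, 0.237, -0.0, -0.0]
ft_force: [0.2, -0.7, -0.1]
grip_width: 0.0006
grip_force: 0.0
```

```bash
python3 -m pendant '[{"jaw":0,"linear":[0,0,0.1],"twist":0},{"jaw":0,"linear":[0,0,0.1],"twist":0},{"jaw":0,"linear":[0,0,0],"twist":0},{"jaw":0,"linear":[0,0,0],"twist":0}]'
```

```text
time: 4.33
position: [0.5282, 0.1771, 0.1273]
tool_rot: [0.971, 0.237, 0.001, -0.0]
ft_force: [-2.1, 1.1, 10.7]
grip_width: 0.0005
grip_force: 5.3
```

Contact at about 10 N. I'll drag in short steps along +x.

```bash
python3 -m pendant '[{"jaw":0,"linear":[0.3,0,0],"twist":0},{"jaw":0,"linear":[0.4,0,0],"twist":0},{"jaw":0,"linear":[0.4,0,0],"twist":0},{"jaw":0,"linear":[0.4,0,0],"twist":0},{"jaw":0,"linear":[0,0,0],"twist":0}]'
```

```text
time: 4.75
position: [0.5421, 0.1843, 0.1273]
tool_rot: [0.971, 0.237, 0.002, -0.0]
ft_force: [-0.4, 1.5, 8.8]
grip_width: 0.0005
grip_force: 4.8
```

```bash
python3 -m pendant '[{"jaw":0,"linear":[0.4,0,0.02],"twist":0},{"jaw":0,"linear":[0.4,0,0],"twist":0},{"jaw":0,"linear":[0.4,0,0],"twist":0},{"jaw":0,"linear":[0.4,0,0],"twist":0},{"jaw":0,"linear":[0,0,0],"twist":0}]'; python3 look.py wrist w3
```

```text
time: 5.17
position: [0.5564, 0.1917, 0.1273]
tool_rot: [0.971, 0.237, 0.002, -0.0]
ft_force: [-2.0, 1.3, 10.5]
grip_width: 0.0005
grip_force: 5.0
5.2167 [0.55641991 0.19171765 0.12736861] x-yaw 27.459090037046245 [ 0.0037034   0.00128466 -0.99999232] F [-0.40672992 -0.03112089  9.03985868] 0.0006466043718419022
tool shift cm [-3.33528667  0.03810118 -0.01291456]
```

View pics/w3.png

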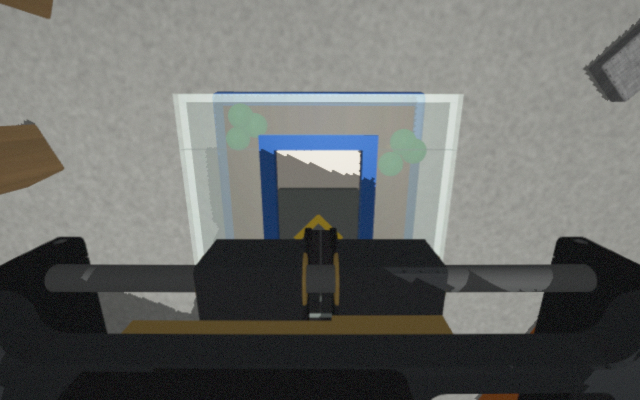

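The plate is following: its front edge is at row 188 and the channel end at row 150, so about 21 mm remains. I'll go on to the stop.

```bash
python3 -m pendant '[{"jaw":0,"linear":[0.4,0,0.02],"twist":0},{"jaw":0,"linear":[0.4,0,0],"twist":0},{"jaw":0,"linear":[0.4,0,0],"twist":0},{"jaw":0,"linear":[0.4,0,0],"twist":0},{"jaw":0,"linear":[0.2,0,0],"twist":0},{"jaw":0,"linear":[0.2,0,0],"twist":0},{"jaw":0,"linear":[0.2,0,0],"twist":0},{"jaw":0,"linear":[0,0,0],"twist":0}]'; python3 look.py wrist w4
```

```text
time: 5.88
position: [0.5752, 0.2015, 0.1274]
tool_rot: [0.971, 0.237, 0.001, 0.0]
ft_force: [-1.6, -0.2, 11.4]
grip_width: 0.0008
grip_force: 5.7
5.9333 [0.57525836 0.20148617 0.12734966] x-yaw 27.47619441707619 [ 2.27046234e-03  5.00491471e-04 -9.99997297e-01] F [-1.67249566 -0.30234909 10.62608129] 0.00024030706740191016
tool shift cm [-5.45736119  0.03460248 -0.01223244]
```

View pics/w4.png

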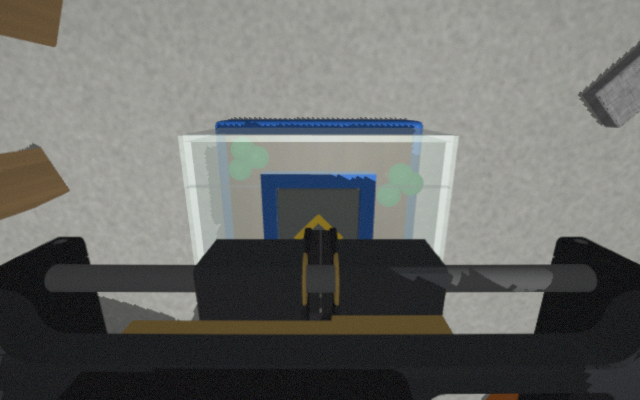

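The plate's front edge (row 188) now meets the channel end, with no white showing, so it is fully open. I'll lift straight up and check.

```bash
python3 -m pendant '[{"jaw":0,"linear":[0,0,-1],"twist":0},{"jaw":0,"linear":[0,0,-2],"twist":0},{"jaw":0,"linear":[0,0,-3],"twist":0},{"jaw":0,"linear":[-3,0,-3],"twist":0},{"jaw":0,"linear":[-4,0,-3],"twist":0},{"jaw":0,"linear":[-4,0,0],"twist":0},{"jaw":0,"linear":[-3,0,0],"twist":0},{"jaw":0,"linear":[0,0,0],"twist":0},{"jaw":0,"linear":[0,0,0],"twist":0},{"jaw":0,"linear":[0,0,0],"twist":0}]'; python3 look.py wrist w5
```

```text
time: 6.77
position: [0.4578, 0.14, 0.2402]
tool_rot: [0.971, 0.237, 0.001, 0.0]
ft_force: [0.7, 0.6, -0.4]
grip_width: 0.0004
grip_force: 0.0
6.8167 [0.45824537 0.14011091 0.24003324] x-yaw 27.461581677497815 [ 2.32491897e-03  2.85347137e-04 -9.99997257e-01] F [-0.1774965  -0.42690838  0.2533607 ] 0.00035114284417746223
tool shift cm [ 7.75575746 -0.01387966  0.01700898]
```

View pics/w5.png

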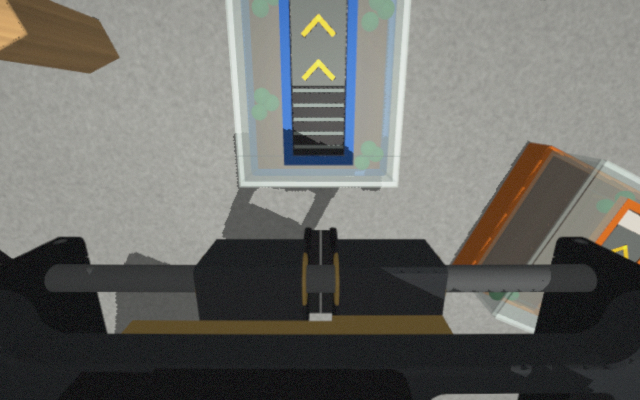

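The plate stayed open, with louvres exposed from row 86 to row 155 (about 60 mm), and the arm is clear.

```bash
python3 -c "
from rig import robot
print(robot.hand_in())"
```

```text
the job is handed in; nothing more can be done
None
```

The blue-tray propagator's vent is fully open against its end stop, the orange-tray vent was never touched, the arm is clear, and the job is handed in at about 7 s.

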